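# Shoot the safety bolt of a steel gate

## Robot

A 6-joint arm with a two-finger parallel gripper is mounted at the origin on the work surface. World frame = base frame: x ahead of the robot, y to its left, z up, the work surface at z = 0. Lengths are in mm, angles in rad, forces in N, time in s.
With the tool pointing down it reaches from about 400 to 925 mm from the base axis. Payload 3.4 kg.
Tool frame: the origin (TCP) lies midway between the tips of the shut fingers; the grasp point (between the pads) lies 19 mm behind it; z points along the fingers, x is the direction in which the jaws open and shut, and the axes are right-handed (so a half turn about z gives the same grasp; the last joint's range is limited). The gripper opens to 85 mm and grips with 20 to 120 N. Pads are 22 mm wide; open, the fingers measure 114 mm over their backs; the gripper's body (76 mm by 85 mm) begins 54 mm behind the grasp point. The pads swing forward as they close: fully open they stand 13 mm farther back than shut.
Start: joints at [-1.353, 0.307, 1.506, -0, 1.328, -0.073], TCP at [164.839, -550.871, 194.405] pointing down, gripper open.
Joint ranges: [-3.12, 3.12], [-1.05, 2.28], [0.14, 2.33], [-1.42, 4.57], [0.1, 2.73], [-2.68, 2.68]. Speed limits (rad/s): [2.57, 2.57, 3.14, 3.14, 3.14, 3.14].

## Interface

Orientations are given as a rotation vector (axis times angle).
In Python, from workcell import read_state, capture, camera_model, job_done gives the robot as it stands.
- The arm moves only by the tool servo_tool, never from a script. Its argument "rows" is a list of rows, each a list of 7 numbers: the shift along the tool's x, y, z each as a share of 0.02 m, from -1 to 1, then the turn, a rotation vector about the tool's x, y, z each as a share of 8 degrees, from -1 to 1, then the opening, from 0 (shut) to 1 (fully open). A call has 1 to 12 rows; each row shifts and turns the commanded pose from where the row before left it, along the tool's axes as they then stand; what a row does not reach is not made up. A row lasts 1/10 s, in which the tool goes at most 50 mm and 8.59 degrees, less where a joint would pass 70% of its speed; a pose out of reach is approached as far as the arm can. A call with a number of a shift or a turn outside -1 to 1 is refused whole. A call with a gripper value outside its range is refused whole. The fingers move at their own pace and stop on an object; "force" is the grip in N (left out, the last holds). Time passes only in rows, so rows that do not move let the fingers close. It gives the time, the measured TCP pose, the force and the opening at its end, in the units of the state.
- read_state(): the state, without advancing time (a new reading comes with each control period).
- capture(name): name is "scene" or "top" or "wrist"; returns the picture (480x640x3 uint8, red, green, blue); there is no depth.
- camera_model(name): a dict with "fx", "fy", "cx", "cy" (pixels), "extrinsics" (4x4, takes a point from camera to world coordinates). Camera axes: x right, y down, z forward; pixel columns grow to the right and rows downward; lengths in mm; the calibration is good to about 2 mm. A picture is of the moment at which its call begins: read the wrist's pose just before it. camera_model takes no time and is no camera call; for the wrist camera it gives the pose at the moment of the call.
- job_done(): hands the job in, once; it reports no verdict.
The state is a dict: "time_s": time; "qpos": joint angles; "qd": joint speeds; "joint_efforts": joint torques, N m; "tcp_pos": TCP position; "ee_rot": TCP orientation; "force": force on the tool from outside, world axes, zero at the start; "moment": the same for the moment, N m; "grip_width": opening from 0.0 (shut) to 1.0 (fully open).
Only numpy, scipy, OpenCV 4.12 (cv2) and the standard library are available. Lean on these libraries where they do the work, as an engineer would, in place of code of your own. Each camera call takes 0.05 s, during which the arm holds its last target.

## Task

Bolt the steel gate that lies fixed on the bench: press the long flat bar of the spring safety catch down with one fingertip and, keeping it down, push the bolt's upright tab with the other fingertip until the bolt is fully home in its keeper. Then let go, so that the catch springs all the way up again and locks the bolt, and move clear. Only press and push, do not pick anything up, and leave the loose things where they stand.

Things in the scene. Friction and masses are not known exactly. Their poses are not given: they have to be found in the camera images.
- gate: grey steel gate panel fixed flat on the bench, 265 x 160 mm, 8 mm thick. Origin at its underside, z up; the bolt slides home along its +x. Bolt along x at y = +37 mm, catch bar parallel to it at y = -35 mm. Three staples over the bolt, at x = -72, +58 and (the keeper) +125 mm, are 30 mm wide and reach z = 32 mm; of bolt, catch and panel only bar and tab are taller.
- bolt_tab (a point): upright steel tab on the bolt, to be pushed: 8 mm thick along x, 30 mm wide along y, from z = 25 to 70 mm above the gate's underside. The point is the middle of the face to be pushed (it looks to the gate's -x), 55 mm above the gate's underside; axes parallel to the gate's. In the gate's frame it is at y = +37 mm, x = -30 mm plus the bolt's joint value.
- bolt (a joint): slide of the bolt along the gate's +x, m: starts drawn back (0 to 0.006); 0.050 is fully home, at its stop. Drags with about 3 N and stays where it is left. With the catch up, ribs on the bolt meet its tooth at 0.010 (and at about 0.021 and 0.034 if it is let up midway). Only from 0.0465 on can the catch rise again, behind the last rib.
- thumb_bar (a point): long flat bar of the spring catch, to be pressed: 112 mm along x, 26 mm along y, 5 mm thick. The point is the centre of its top, axes parallel to the gate's. At rest its top is 56 mm above the gate's underside, centre at gate x = -18, y = -35 mm. It goes straight down wherever it is pressed; a fingertip can slide along it with the bolt. Clear gap in y between bar and tab: 44 mm.
- catch (a joint): travel of the catch bar downward, m: 0 up, 0.012 at its bottom stop (bar top then 44 mm above the gate's underside). The bolt is free when it is 0.0065 or more down. The spring pushes back with about 3 N at the top and 7 N at the stop, and returns it to 0 when let go with the bolt home.
- stub: brass round stub standing on end on the gate panel, 16 mm across, 36 mm tall, behind the bolt and the bar; not part of the work
- nut: loose plain steel collar nut, 26 mm across, 12 mm high, lying on the gate panel; not part of the work
- bottle: clear drink bottle, 72 mm across, 250 mm tall, upright on the bench; not part of the work
- tin: open metal tin, 76 mm across, 100 mm tall, upright on the bench; not part of the work
- brush: wooden hand brush 240 mm long lying on the bench; not part of the work
- sponge: flat yellow sponge block 90 x 65 x 25 mm on the bench; not part of the work
- drill: cordless drill lying on its side, about 200 x 190 mm, 65 mm high; not part of the work
- ornament: brass candle ornament, foot 90 mm across, crown 100 mm across, 140 mm tall; not part of the work

How it is judged:
By the outcome, as a careful person would: the job done as asked, in the order asked, and still so for the second after the job is handed in, with the robot touching nothing.
It also fails if it takes over 51 s, if anything falls off the work surface, if the arm or the gripper's body presses on something with over 40 N, if the wrist force passes 120 N, or if a joint passes its speed limit or range.

## Working session

There is one attempt and no reset: what is moved stays moved. The work goes in short steps, Python scripts to look and compute and a tool call to move; the robot and the scene stay as the last step left them, time stands still between calls to the robot, and variables do not carry over. Pictures are saved under pics/ and viewed, and the job is handed in when it is done.

Besides the shell and the picture viewer there is one more tool, called after "Request:" by a JSON object that holds its "name" and its "arguments", one argument or row to a line. servo_tool: Moves the arm, as the interface text tells. Shift numbers are shares of 0.02 m and turn numbers shares of 8 degrees, none past 1 either way. Its arguments: {"type":"object","properties":{"rows":{"type":"array"},"force":{"type":"number"}},"required":["rows"]}

```bash
mkdir -p pics; ls
python3 - <<'E'
from workcell import *
import cv2
s=read_state(); print(s)
for n in ("scene","top","wrist"):
    m=camera_model(n); print(n,m)
    cv2.imwrite(f"pics/{n}0.png",capture(n)[:,:,::-1])
E
```

```text
pics
{'time_s': 0.0, 'qpos': array([-1.35350001e+00,  3.07569308e-01,  1.50770717e+00, -1.88925524e-05,
        1.32838752e+00, -7.34973384e-02]), 'qd': array([-0.00064525,  0.00121841,  0.00098308, -0.00026336,  0.0007424 ,
        0.00023116]), 'joint_efforts': array([-1.82509066e-03, -4.57554209e+01, -2.51916361e+01, -3.82368344e-04,
        1.30463528e-02, -4.10506615e-06]), 'tcp_pos': array([ 164.65973691, -550.09461385,  193.47048881]), 'ee_rot': array([-2.51878286e+00,  1.87534054e+00,  2.47781898e-03]), 'force': array([ 0.31398026, -0.04856193,  0.05149025]), 'moment': array([ 0.0102971 ,  0.01794112, -0.00700538]), 'grip_width': 0.9995257294364875}
scene {'fx': 585.7797184348253, 'fy': 585.7797184348253, 'cx': 319.96181999150826, 'cy': 239.30322053008481, 'extrinsics': array([[-7.82369854e-01,  3.56889031e-01, -5.10419073e-01,
         1.16704036e+03],
       [ 6.22813384e-01,  4.49566416e-01, -6.40307369e-01,
         8.54208152e+02],
       [ 9.48597089e-04, -8.18853013e-01, -5.74002476e-01,
         8.40894337e+02],
       [ 0.00000000e+00,  0.00000000e+00,  0.00000000e+0
[... 257 characters left out ...]
1, -1.01346648e-02, -1.85155573e-02,
         2.67494204e+01],
       [ 1.99535493e-02, -1.67688316e-01, -9.85638110e-01,
         1.73220251e+03],
       [ 0.00000000e+00,  0.00000000e+00,  0.00000000e+00,
         1.00000000e+00]])}
wrist {'fx': 429.80828496473265, 'fy': 429.80828496473265, 'cx': 317.8004551878768, 'cy': 236.51451640723604, 'extrinsics': array([[ 2.85953106e-01, -9.11744166e-01, -2.94878615e-01,
         2.39065789e+02],
       [-9.58240292e-01, -2.72886182e-01, -8.54907821e-02,
        -5.28862400e+02],
       [-2.52257771e-03,  3.07010925e-01, -9.51702647e-01,
         3.73711829e+02],
       [ 0.00000000e+00,  0.00000000e+00,  0.00000000e+00,
         1.00000000e+00]])}
```

View pics/scene0.png

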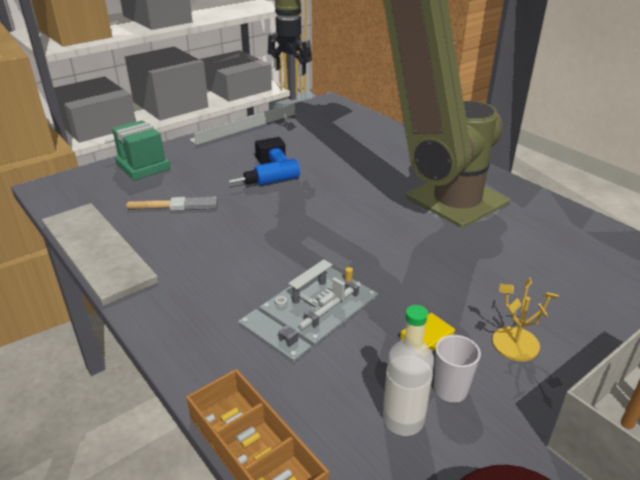

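View pics/top0.png

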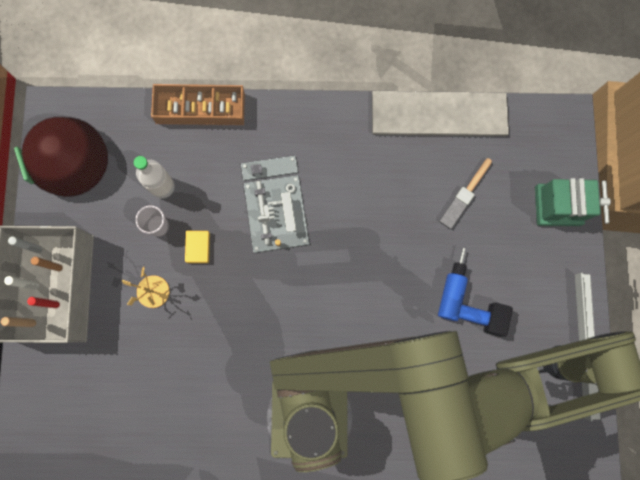

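View pics/wrist0.png

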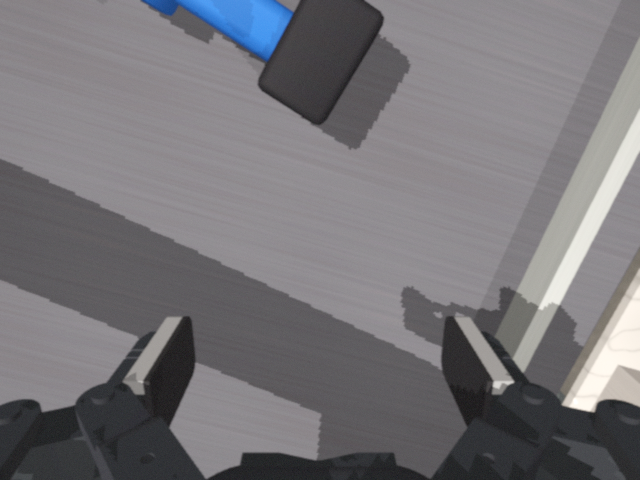

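Run:
```python
import cv2
a=cv2.imread("pics/top0.png")[140:265,225:325]
b=cv2.imread("pics/scene0.png")[250:365,230:390]
cv2.imwrite("pics/top0c.png",cv2.resize(a,None,fx=4.7,fy=4.7,interpolation=3))
cv2.imwrite("pics/scene0c.png",cv2.resize(b,None,fx=5,fy=5,interpolation=3))
```

```text
(no output)
```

View pics/top0c.png

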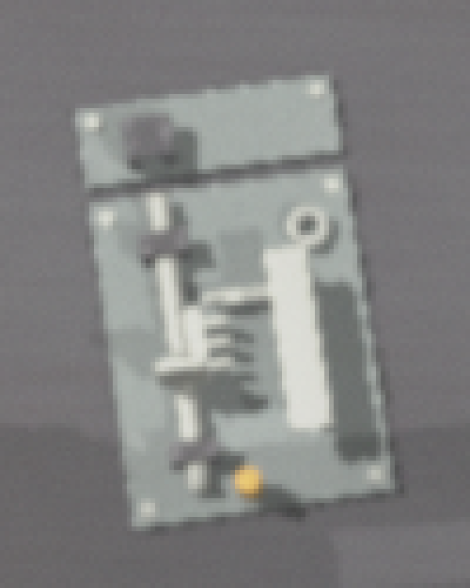

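View pics/scene0c.png

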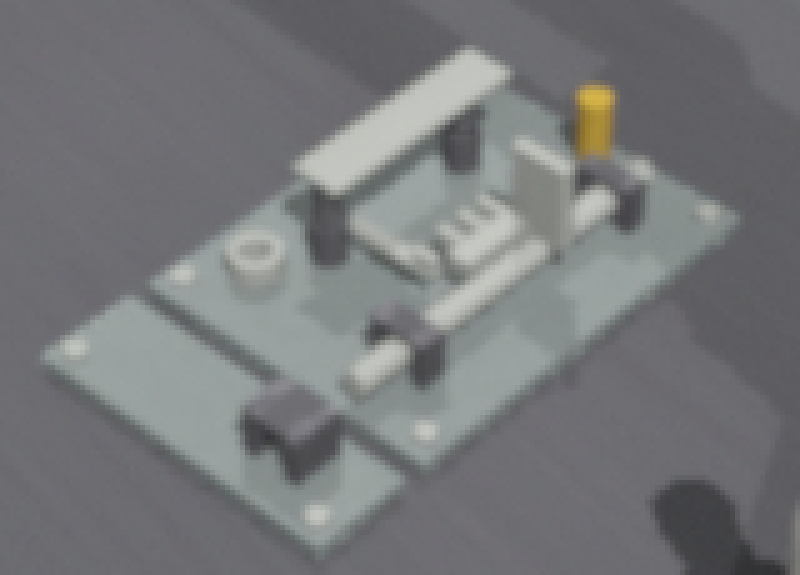

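```bash
cat > h.py <<'E'
import numpy as np, cv2
from workcell import *
from scipy.spatial.transform import Rotation as R
def cast(m,uv,z):
    E=np.array(m["extrinsics"]); uv=np.atleast_2d(np.array(uv,float))
    d=np.c_[(uv[:,0]-m["cx"])/m["fx"],(uv[:,1]-m["cy"])/m["fy"],np.ones(len(uv))]@E[:3,:3].T
    o=E[:3,3]; z=np.broadcast_to(z,len(uv)); return o+d*((z-o[2])/d[:,2])[:,None]
def proj(m,P):
    E=np.array(m["extrinsics"]); c=(np.atleast_2d(P)-E[:3,3])@E[:3,:3]
    return np.c_[m["fx"]*c[:,0]/c[:,2]+m["cx"],m["fy"]*c[:,1]/c[:,2]+m["cy"]]
def fit2(g,w):
    g=np.array(g,float)[:,:2];w=np.array(w)[:,:2]
    gc,wc=g.mean(0),w.mean(0)
    a=((g-gc)[:,0]+1j*(g-gc)[:,1]);b=((w-wc)[:,0]+1j*(w-wc)[:,1])
    th=np.angle((b*a.conj()).sum());c,s=np.cos(th),np.sin(th)
    Rm=np.array([[c,-s],[s,c]]);t=wc-Rm@gc
    return th,t,Rm,w-(g@Rm.T+t)
def gate2w(th,t,P):
    c,s=np.cos(th),np.sin(th);P=np.atleast_2d(P);return np.c_[P[:,:2]@np.array([[c,-s],[s,c]]).T+t,P[:,2]]
E
python3 - <<'E'
from h import *
m=camera_model("top"); o=np.array([225,140]); 
f=lambda L:np.array(L)/4.7+o-0.39
pan=cast(m,f([(77,110),(332,76),(398,490),(133,527)]),8); print("panel",pan.round(1))
bar=cast(m,f([(264,251),(306,247),(332,428),(290,432)]),56)
print("bar",bar.round(1))
th,t,Rm,r=fit2([(38,-22),(38,-48),(-74,-48),(-74,-22)],bar);print(np.degrees(th),t,r.round(1))
th2,t2,_,r2=fit2([(132.5,80),(132.5,-80),(-132.5,-80),(-132.5,80)],pan);print(np.degrees(th2),t2,r2.round(1))
tab=cast(m,f([(155,366),(207,375)]),70);print("tab",((tab[:,:2]-t)@Rm).round(1))
ms=camera_model("scene");so=np.array([230,250]);fs=lambda L:np.array(L)/5+so-.4
bs=cast(ms,fs([(325,190),(295,165),(470,46),(512,74)]),56)
print(fit2([(38,-22),(38,-48),(-74,-48),(-74,-22)],bs)[:2], fit2([(38,-22),(38,-48),(-74,-48),(-74,-22)],bs)[3].round(1))
print("bar via scene",bs.round(1))
s=read_state();print(R.from_rotvec(s["ee_rot"]).as_matrix().round(3))
E
```

```text
panel [[712.9 201.7   8. ]
 [736.8  44.1   8. ]
 [476.8   1.1   8. ]
 [452.5 161.1   8. ]]
bar [[613.2  83.   56. ]
 [615.9  57.9  56. ]
 [506.1  41.1  56. ]
 [503.5  66.   56. ]]
8.64246188044957 [572.21137969  99.32597999] [[ 0.1 -0.3]
 [-1.1  0.4]
 [-0.1  0.4]
 [ 1.1 -0.5]]
8.990681456752002 [594.7505265  102.01061982] [[-0.2  0. ]
 [-1.3  0.4]
 [ 0.4 -1.2]
 [ 1.2  0.8]]
tab [[-25.2  50.6]
 [-34.9  21.1]]
(np.float64(0.13803787245915022), array([577.5911439 , 101.78457606])) [[ 1.8 -2. ]
 [-1.7  2.6]
 [-1.  -1.1]
 [ 0.9  0.6]]
bar via scene [[620.   83.2  56. ]
 [620.2  62.1  56. ]
 [509.9  42.9  56. ]
 [508.3  70.4  56. ]]
[[ 0.287 -0.958 -0.   ]
 [-0.958 -0.287  0.002]
 [-0.002 -0.    -1.   ]]
```

Request:
{"name": "servo_tool", "arguments": {
  "rows": [
    [-0.85,-0.96,0,0,0,0,0.68],
    [-0.85,-0.96,0,0,0,0,0.68],
    [-0.85,-0.96,0,0,0,0,0.68],
    [-0.85,-0.96,0,0,0,0,0.68],
    [-0.85,-0.96,0,0,0,0,0.68],
    [-0.85,-0.96,0,0,0,0,0.68],
    [-0.85,-0.96,0,0,0,0,0.68],
    [-0.85,-0.96,0,0,0,0,0.68],
    [-0.85,-0.96,0,0,0,0,0.68],
    [-0.85,-0.96,0,0,0,0,0.68]
  ]
}}

```text
time_s: 1.15
tcp_pos: [300.3, -331.8, 194.2]
ee_rot: [-2.52, 1.876, 0.001]
force: [-0.7, 0.3, 0.2]
grip_width: 0.677
```

Request:
{"name": "servo_tool", "arguments": {
  "rows": [
    [-0.85,-0.96,0,0,0,0,0.68],
    [-0.85,-0.96,0,0,0,0,0.68],
    [-0.85,-0.96,0,0,0,0,0.68],
    [-0.85,-0.96,0,0,0,0,0.68],
    [-0.85,-0.96,0,0,0,0,0.68],
    [-0.85,-0.96,0,0,0,0,0.68],
    [-0.85,-0.96,0,0,0,0,0.68],
    [-0.85,-0.96,0,0,0,0,0.68],
    [-0.85,-0.96,0,0,0,0,0.68],
    [-0.85,-0.96,0,0,0,0,0.68]
  ]
}}

```text
time_s: 2.15
tcp_pos: [435.4, -114.0, 194.3]
ee_rot: [2.52, -1.876, -0.001]
force: [0.2, 0.1, 0.7]
grip_width: 0.683
```

Request:
{"name": "servo_tool", "arguments": {
  "rows": [
    [-0.85,-0.96,0,0,0,0,0.68],
    [-0.85,-0.96,0,0,0,0,0.68],
    [-0.85,-0.96,0,0,0,0,0.68],
    [-0.85,-0.96,0,0,0,0,0.68],
    [-0.85,-0.96,0,0,0,0,0.68],
    [-0.85,-0.96,0,0,0,0,0.68],
    [-0.85,-0.96,0,0,0,0,0.68],
    [-0.85,-0.96,0,0,0,0,0.68],
    [-0.85,-0.96,0,0,0,0,0.68],
    [0,0,0,0,0,1,0.68],
    [0,0,0,0,0,0,0.68],
    [0,0,0,0,0,0,0.68]
  ]
}}

```text
time_s: 3.35
tcp_pos: [556.4, 81.0, 194.0]
ee_rot: [2.385, -2.043, -0.001]
force: [-0.9, 0.2, -0.5]
grip_width: 0.679
```

Run:
```python
from h import *
import pickle
m=camera_model("wrist"); s=read_state(); im=capture("wrist")[:,:,::-1]
pickle.dump((m,s),open("w1.pkl","wb")); cv2.imwrite("pics/w1.png",im)
print(s["tcp_pos"],s["qpos"],s["force"],R.from_rotvec(s["ee_rot"]).as_matrix().round(3))
```

```text
[556.42397369  80.95987071 194.03436443] [ 6.95040186e-02  2.90030277e-01  1.53260223e+00 -1.97740414e-04
  1.32001890e+00  1.48604696e+00] [-0.8599173   0.22627747 -0.54467376] [[ 0.154 -0.988 -0.001]
 [-0.988 -0.154 -0.   ]
 [ 0.     0.001 -1.   ]]
```

View pics/w1.png

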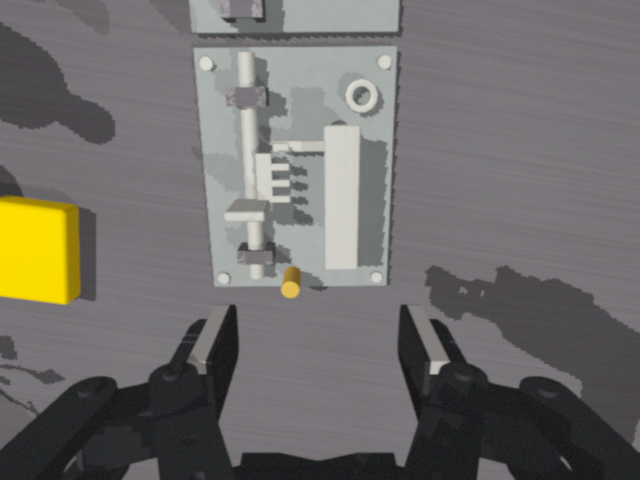

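Run:
```python
from h import *
im=cv2.imread("pics/w1.png")
cv2.imwrite("pics/w1c.png",cv2.resize(im[110:310,190:410],None,fx=3.6,fy=3,interpolation=3)) if 0 else cv2.imwrite("pics/w1c.png",cv2.resize(im[115:310,200:400],None,fx=3,fy=3,interpolation=3))
g=cv2.cvtColor(im,cv2.COLOR_BGR2GRAY)
print(g[200,300:375]); print(g[110:140,342]); print(g[255:285,342]); print(g[190:225,245])
```

```text
[ 94  95  94  95  94  97 107 123 144 156 157 158 157 159 158 158 158 160
 158 157 158 156 157 161 171 191 203 207 207 207 209 209 208 206 208 207
 207 207 206 207 208 207 207 205 206 208 205 206 206 207 207 206 206 203
 202 204 201 189 154 126 115 115 112 117 117 115 114 114 115 113 115 114
 115 116 115]
[170 167 168 167 168 170 170 169 163 155 139 110 107 108 129 169 194 206
 209 208 209 210 208 207 209 208 209 209 208 209]
[205 205 205 205 206 206 206 206 205 205 206 205 205 200 182 173 172 175
 173 175 174 173 173 173 174 172 171 173 170 171]
[180 180 180 180 180 177 174 169 159 136 129 128 128 128 131 130 129 129
 130 129 132 152 184 201 209 211 210 209 207 202 190 169 157 154 156]
```

View pics/w1c.png

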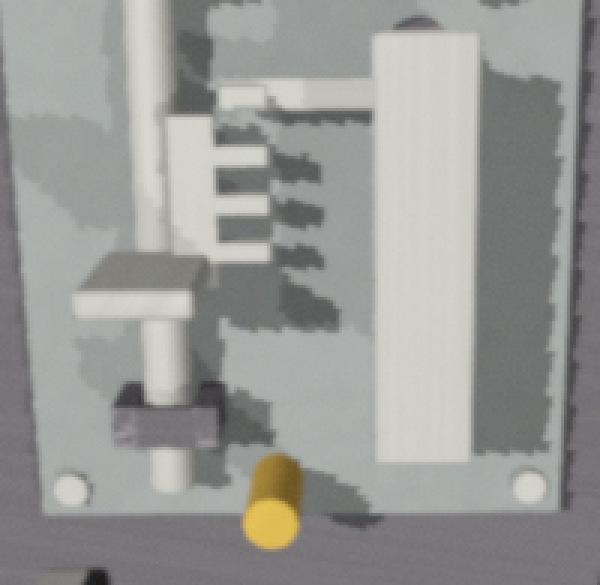

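Run:
```python
from h import *
import pickle
m,s=pickle.load(open("w1.pkl","rb"))
im=cv2.imread("pics/w1.png")
o=np.array([200,115]);f=lambda L:(np.array(L)+.5)/3+o-.5
G=[(38,-22),(38,-48),(-74,-48),(-74,-22)]
bar=cast(m,f([(373,33),(481,33),(471,462),(376,462)]),56)
th,t,Rm,r=fit2(G,bar);print(np.degrees(th),t,r.round(1),np.linalg.norm(np.diff(bar,axis=0),axis=1))
inv=lambda P:((P[:,:2]-t)@Rm).round(1)
print("tab top: far L,R near L,R",inv(cast(m,f([(74,292),(193,292),(75,317),(193,317)]),70)))
print("staple -72 top",inv(cast(m,f([(112,408),(222,408),(112,447),(220,447)]),32)))
print("stub top",inv(cast(m,f([(271,524)]),44)))
print("nut",inv(cast(m,[(362,95)],20)))
bw=np.array([[571.,99]]);
P=s["tcp_pos"];print("tcp in gate",inv(P[None]))
```

```text
9.280720920641834 [574.25390768 100.72307828] [[-0.6 -0.1]
 [-0.8 -0. ]
 [ 0.5  0.4]
 [ 0.9 -0.3]] [ 25.84195732 110.5897376   25.24306759]
tab top: far L,R near L,R [[-22.3  51.2]
 [-22.5  22.2]
 [-28.6  51.4]
 [-28.8  22.5]]
staple -72 top [[-66.   51.6]
 [-66.3  20.6]
 [-77.8  52.4]
 [-78.   21.7]]
stub top [[-96.6   6.9]]
nut [[ 58.2 -52.3]]
tcp in gate [[-20.8 -16.6]]
```

Run:
```python
from h import *
import pickle
m,s=pickle.load(open("w1.pkl","rb"))
im=cv2.imread("pics/w1.png")
cv2.imwrite("pics/w1f.png",cv2.resize(im[290:440,170:330],None,fx=5,fy=4 if 0 else 5,interpolation=3)[:600])
RT=R.from_rotvec(s["ee_rot"]).as_matrix();
for d in (0,5,10,20):
  for hw in (28.9,):
    P=np.array([[hw,-11,-d],[hw,11,-d],[hw+14.5,-11,-d],[-hw,-11,-d],[-hw,11,-d]])
    print(d,proj(m,P@RT.T+s["tcp_pos"]).round(0).tolist())
```

```text
0 [[381.0, 254.0], [379.0, 299.0], [414.0, 254.0], [252.0, 254.0], [254.0, 299.0]]
5 [[383.0, 258.0], [381.0, 304.0], [416.0, 258.0], [250.0, 258.0], [252.0, 304.0]]
10 [[385.0, 262.0], [382.0, 309.0], [419.0, 262.0], [248.0, 262.0], [251.0, 309.0]]
20 [[388.0, 271.0], [386.0, 320.0], [424.0, 271.0], [244.0, 272.0], [247.0, 320.0]]
```

View pics/w1f.png

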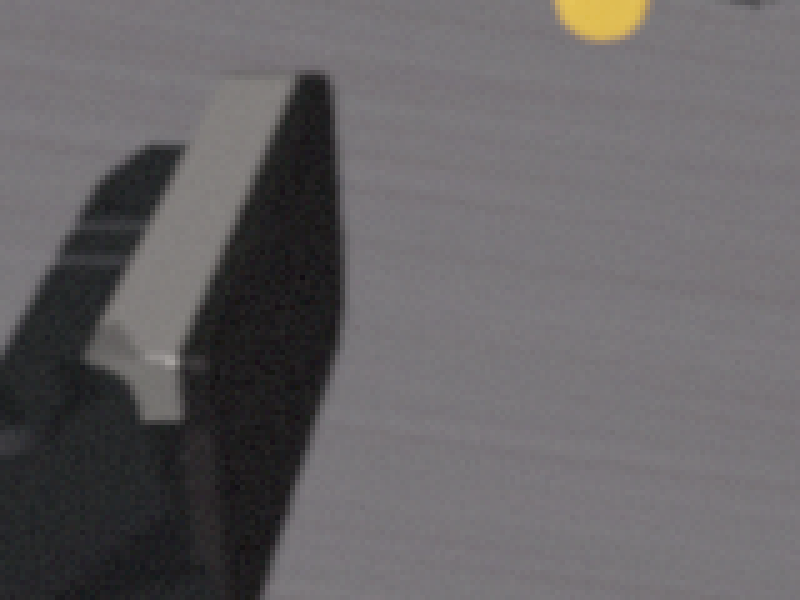

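Run:
```python
from h import *
ms=camera_model("scene"); im=capture("scene")[:,:,::-1].copy(); s=read_state()
RT=R.from_rotvec(s["ee_rot"]).as_matrix()
for d in (0,20,40):
    P=np.array([[28.9,-11,-d],[28.9,11,-d],[-28.9,-11,-d],[-28.9,11,-d]])@RT.T+s["tcp_pos"]
    print(d,proj(ms,P).round(0).tolist())
cv2.imwrite("pics/s1c.png",cv2.resize(im[130:290,220:420],None,fx=4,fy=3.75 if 0 else 3.7,interpolation=3))
```

```text
0 [[303.0, 218.0], [311.0, 214.0], [325.0, 229.0], [332.0, 224.0]]
20 [[303.0, 210.0], [311.0, 206.0], [325.0, 221.0], [332.0, 216.0]]
40 [[303.0, 201.0], [311.0, 197.0], [325.0, 212.0], [332.0, 207.0]]
```

View pics/s1c.png

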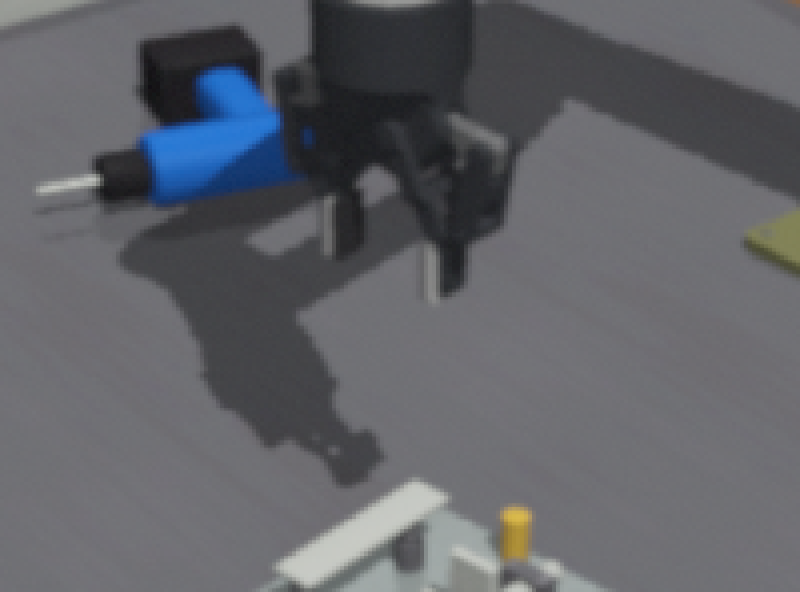

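Run:
```python
from h import *
ms=camera_model("top"); im=capture("top")[:,:,::-1].copy(); s=read_state()
RT=R.from_rotvec(s["ee_rot"]).as_matrix()
for d in (0,20,40):
    P=np.array([[28.9,-11,-d],[28.9,11,-d],[-28.9,-11,-d],[-28.9,11,-d]])@RT.T+s["tcp_pos"]
    print(d,proj(ms,P).round(0).tolist())
cv2.imwrite("pics/t1c.png",cv2.resize(im[140:290,200:350],None,fx=4,fy=4,interpolation=3))
```

```text
0 [[290.0, 196.0], [292.0, 205.0], [268.0, 199.0], [269.0, 208.0]]
20 [[290.0, 194.0], [291.0, 203.0], [268.0, 198.0], [269.0, 206.0]]
40 [[290.0, 193.0], [291.0, 201.0], [267.0, 196.0], [268.0, 204.0]]
```

View pics/t1c.png

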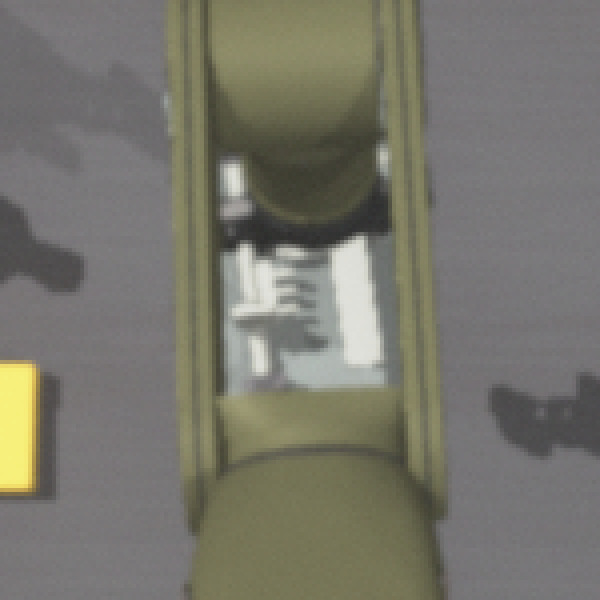

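Run:
```python
from h import *
import pickle
m,s=pickle.load(open("w1.pkl","rb")); ms=camera_model("scene")
def ray(m,uv):
    E=np.array(m["extrinsics"]);d=E[:3,:3]@np.array([(uv[0]-m["cx"])/m["fx"],(uv[1]-m["cy"])/m["fy"],1]);return E[:3,3],d/np.linalg.norm(d)
RT=R.from_rotvec(s["ee_rot"]).as_matrix()
for a,b in (((224,304.6),(328.2,211.6)),((411,304.6),(303.,199.3))):
    o1,d1=ray(m,a);o2,d2=ray(ms,b)
    k=np.linalg.lstsq(np.c_[d1,-d2],o2-o1,rcond=None)[0];p,q=o1+k[0]*d1,o2+k[1]*d2
    print(p.round(1),q.round(1),"tool:",(RT.T@((p+q)/2-s["tcp_pos"])).round(1))
```

```text
[557.9 114.7 234.4] [557.4 114.9 234.7] tool: [-33.3  -6.4 -40.6]
[568.5  48.4 235. ] [568.2  48.6 235.1] tool: [ 33.9  -6.8 -41. ]
```

Request:
{"name": "servo_tool", "arguments": {
  "rows": [
    [-0.42,0.6,0,0,0,-0.04,0.68],
    [-0.41,0.6,0,0,0,0,0.68],
    [0,0,1,0,0,0,0.68],
    [0,0,1,0,0,0,0.68],
    [0,0,1,0,0,0,0.68],
    [0,0,1,0,0,0,0.68],
    [0,0,1,0,0,0,0.68],
    [0,0,1,0,0,0,0.68],
    [0,0,0,0,0,0,0.68],
    [0,0,0,0,0,0,0.68]
  ]
}}

```text
time_s: 4.5
tcp_pos: [529.6, 94.1, 74.7]
ee_rot: [2.389, -2.04, -0.001]
force: [0.5, 0.7, -0.6]
grip_width: 0.681
```

Run:
```python
from h import *
import pickle
m=camera_model("wrist"); s=read_state(); im=capture("wrist")[:,:,::-1]
pickle.dump((m,s),open("w2.pkl","wb")); cv2.imwrite("pics/w2.png",im)
t=np.array([574.25,100.72]);th=np.radians(9.28);c,sn=np.cos(th),np.sin(th);Rm=np.array([[c,-sn],[sn,c]])
print(s["tcp_pos"],(s["tcp_pos"][:2]-t)@Rm,s["force"],R.from_rotvec(s["ee_rot"]).as_matrix().round(3))
im=capture("scene")[:,:,::-1]
cv2.imwrite("pics/s2c.png",cv2.resize(im[180:360,220:420],None,fx=3.3,fy=3.3,interpolation=3))
```

```text
[529.58652104  94.08405771  74.69172297] [-45.14903396   0.65331134] [ 0.51663354  0.73624717 -0.58922121] [[ 0.157 -0.988 -0.001]
 [-0.988 -0.157  0.   ]
 [-0.     0.001 -1.   ]]
```

View pics/w2.png

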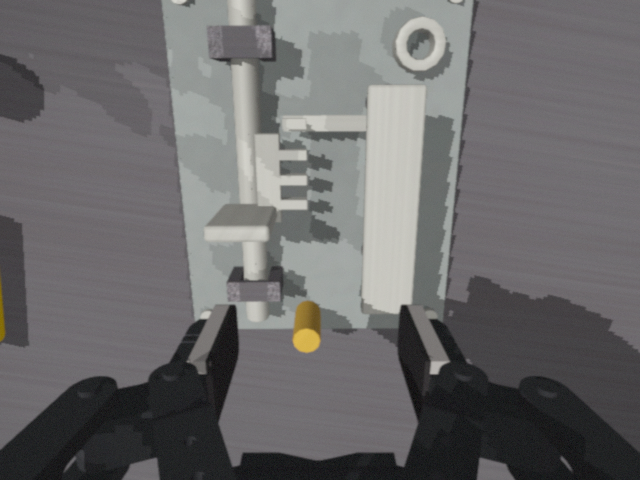

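View pics/s2c.png

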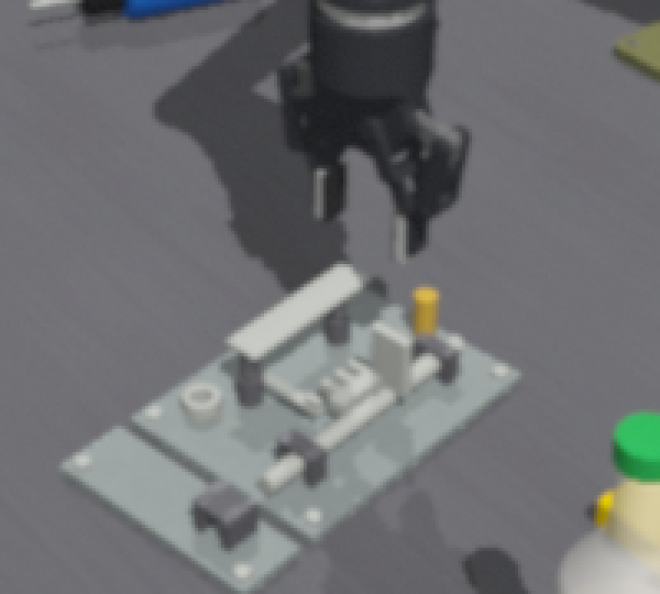

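Run:
```python
from h import *
import pickle
m,s=pickle.load(open("w2.pkl","rb")); ms=camera_model("scene")
im=cv2.imread("pics/w2.png");cv2.imwrite("pics/w2c.png",cv2.resize(im[180:360,190:440],None,fx=3.2,fy=3.2,interpolation=3))
bar=cast(m,[(369,86),(424.5,86),(413,311.5),(362,311)],56)
th,t,Rm,r=fit2([(38,-22),(38,-48),(-74,-48),(-74,-22)],bar);print(np.degrees(th),t,r.round(1))
inv=lambda P:((P[:,:2]-t)@Rm).round(1)
print("tab",inv(cast(m,[(206,226),(268,226),(208,240),(268,240)],70)),"tcp",inv(s["tcp_pos"][None]))
def ray(m,uv):
    E=np.array(m["extrinsics"]);d=E[:3,:3]@np.array([(uv[0]-m["cx"])/m["fx"],(uv[1]-m["cy"])/m["fy"],1]);return E[:3,3],d/np.linalg.norm(d)
RT=R.from_rotvec(s["ee_rot"]).as_matrix()
for a,b in (((224,304.6),(402/3.3+220,260/3.3+180)),((411,304.6),(319/3.3+220,219/3.3+180))):
    o1,d1=ray(m,a);o2,d2=ray(ms,b)
    k=np.linalg.lstsq(np.c_[d1,-d2],o2-o1,rcond=None)[0];p,q=o1+k[0]*d1,o2+k[1]*d2
    print(p.round(1),q.round(1),"tool:",(RT.T@((p+q)/2-s["tcp_pos"])).round(1),"gate",inv(((p+q)/2)[None]))
```

```text
9.661895328372333 [574.2812437  100.62925542] [[-0.9 -1. ]
 [-1.5  0.7]
 [ 1.  -0. ]
 [ 1.5  0.3]]
tab [[-21.8  50.3]
 [-22.1  22.5]
 [-28.4  50. ]
 [-28.7  22.9]] tcp [[-45.2   1. ]]
[531.2 127.8 115.4] [530.6 128.  115.8] tool: [-33.2  -6.5 -40.9] gate [[-38.2  34.2]]
[541.8  61.6 115.7] [543.5  60.7 115.2] tool: [ 34.5  -7.7 -40.8] gate [[-37.8 -33.6]]
```

View pics/w2c.png

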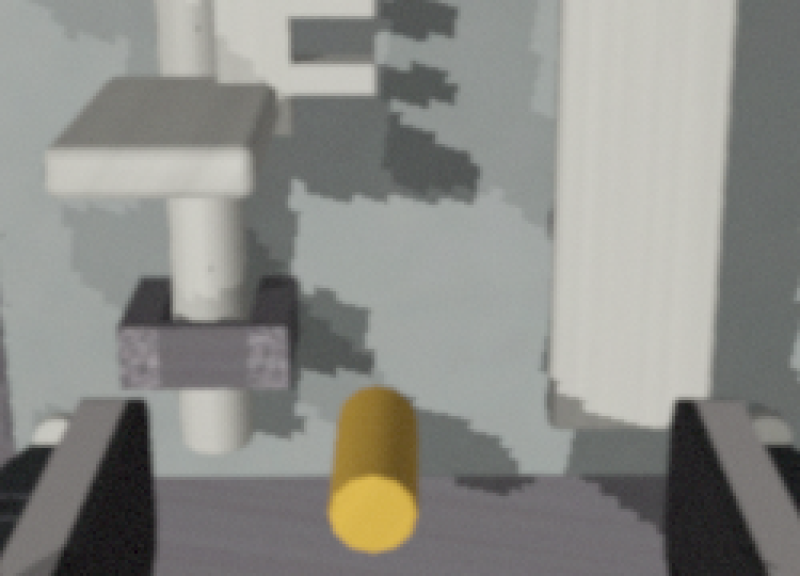

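Request:
{"name": "servo_tool", "arguments": {
  "rows": [
    [0,0,1,0,0,0,0.68],
    [0,0,1,0,0,0,0.68],
    [0,0,0.6,0,0,0,0.68],
    [0,0,0,0,0,0,0.68],
    [0,0,0,0,0,0,0.68]
  ]
}}

```text
time_s: 5.1
tcp_pos: [531.1, 93.9, 23.0]
ee_rot: [-2.388, 2.04, -0.001]
force: [0.3, 0.3, 1.0]
grip_width: 0.679
```

Request:
{"name": "servo_tool", "arguments": {
  "rows": [
    [0,0,0.1,0,0,0,0.68],
    [0,0,0.1,0,0,0,0.68],
    [0,0,0,0,0,0,0.68]
  ]
}}

```text
time_s: 5.4
tcp_pos: [530.8, 93.8, 18.7]
ee_rot: [-2.388, 2.04, -0.001]
force: [0.1, 0.5, 0.8]
grip_width: 0.678
```

Run:
```python
from h import *
m=camera_model("wrist"); s=read_state(); im=capture("wrist")[:,:,::-1]
cv2.imwrite("pics/w3.png",im)
print(s["tcp_pos"],s["force"])
im=capture("scene")[:,:,::-1]
cv2.imwrite("pics/s3c.png",cv2.resize(im[230:350,240:400],None,fx=5,fy=5,interpolation=3))
```

```text
[530.83955798  93.81034173  18.65289059] [0.12904421 0.48295166 0.83712301]
```

View pics/w3.png

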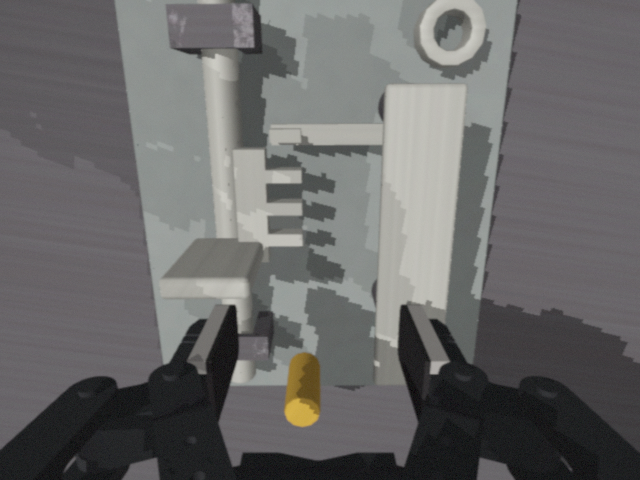

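View pics/s3c.png

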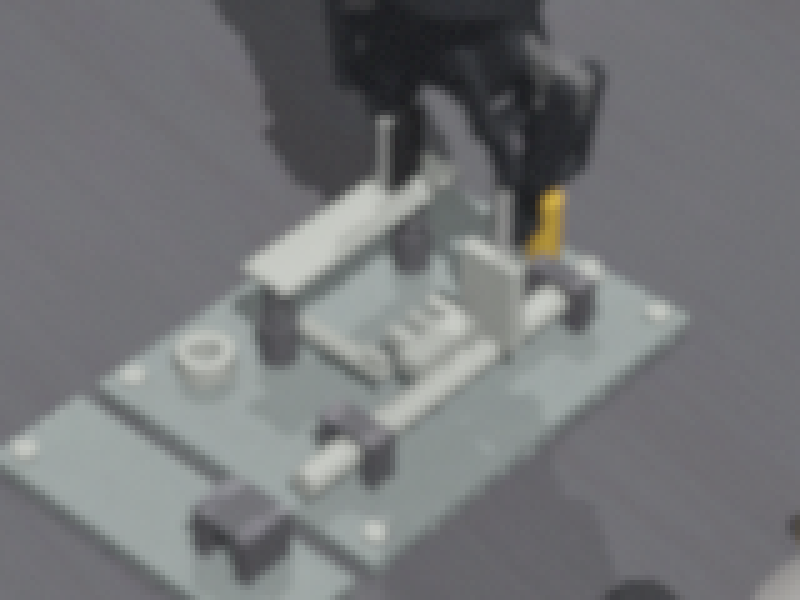

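Request:
{"name": "servo_tool", "arguments": {
  "rows": [
    [0,0,0.1,0,0,0,0.68],
    [0,0,0.1,0,0,0,0.68],
    [0,0,0,0,0,0,0.68]
  ]
}}

```text
time_s: 5.8
tcp_pos: [530.8, 93.8, 14.3]
ee_rot: [-2.389, 2.041, -0.0]
force: [-0.8, 0.2, 2.1]
grip_width: 0.687
```

Request:
{"name": "servo_tool", "arguments": {
  "rows": [
    [0,0,0.1,0,0,0,0.68],
    [0,0,0,0,0,0,0.68]
  ]
}}

```text
time_s: 6.0
tcp_pos: [530.7, 93.8, 12.4]
ee_rot: [-2.388, 2.041, -0.0]
force: [-0.0, 0.0, 1.9]
grip_width: 0.681
```

Request:
{"name": "servo_tool", "arguments": {
  "rows": [
    [0,0,0.1,0,0,0,0.68],
    [0,0,0,0,0,0,0.68]
  ]
}}

```text
time_s: 6.2
tcp_pos: [530.8, 93.8, 10.4]
ee_rot: [-2.388, 2.041, -0.0]
force: [-0.2, 0.1, 3.3]
grip_width: 0.682
```

Request:
{"name": "servo_tool", "arguments": {
  "rows": [
    [0,0,0.1,0,0,0,0.68],
    [0,0,0,0,0,0,0.68]
  ]
}}

```text
time_s: 6.4
tcp_pos: [530.7, 93.8, 8.3]
ee_rot: [-2.389, 2.041, -0.0]
force: [-1.2, 0.1, 4.5]
grip_width: 0.678
```

Request:
{"name": "servo_tool", "arguments": {
  "rows": [
    [0,0,0.1,0,0,0,0.68],
    [0,0,0,0,0,0,0.68],
    [0,0,0,0,0,0,0.68]
  ]
}}

```text
time_s: 6.7
tcp_pos: [530.8, 93.8, 6.5]
ee_rot: [-2.388, 2.041, -0.0]
force: [-1.1, -0.0, 4.2]
grip_width: 0.677
```

Run:
```python
from h import *
import pickle
m=camera_model("wrist"); s=read_state(); im=capture("wrist")[:,:,::-1]
pickle.dump((m,s),open("w4.pkl","wb"))
cv2.imwrite("pics/w4.png",im)
print(s["tcp_pos"],s["force"])
im=capture("scene")[:,:,::-1];print(read_state()["force"])
cv2.imwrite("pics/s4c.png",cv2.resize(im[230:350,240:400],None,fx=5,fy=5,interpolation=3))
```

```text
[530.75331188  93.79301219   6.45391555] [-1.075873   -0.04328282  4.15089079]
[ 0.19948355 -0.29252472  3.92501021]
```

View pics/w4.png

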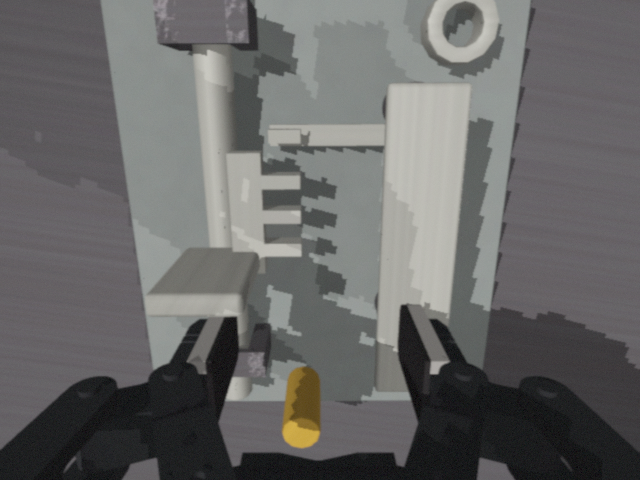

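View pics/s4c.png

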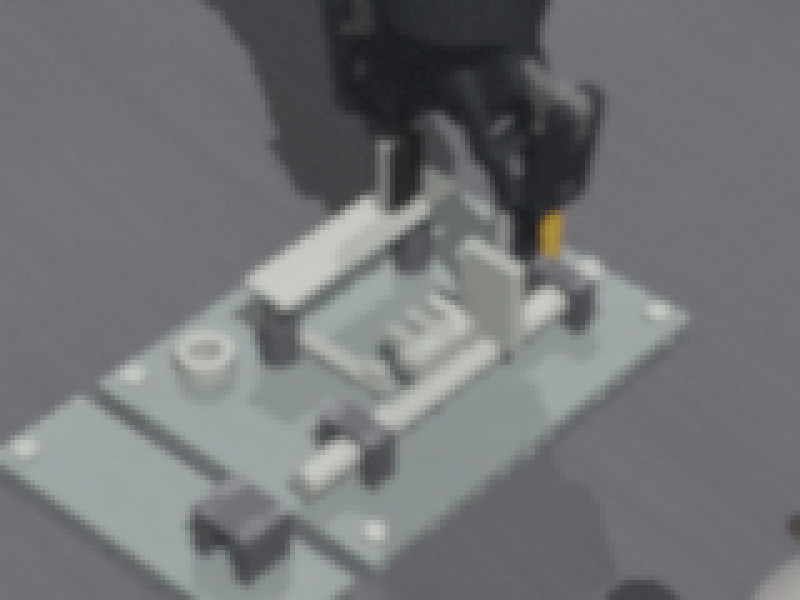

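Request:
{"name": "servo_tool", "arguments": {
  "rows": [
    [0,0,0.1,0,0,0,0.68],
    [0,0,0,0,0,0,0.68],
    [0,0,0,0,0,0,0.68]
  ]
}}

```text
time_s: 7.1
tcp_pos: [530.7, 93.8, 4.5]
ee_rot: [-2.389, 2.041, -0.0]
force: [-0.9, -0.4, 4.6]
grip_width: 0.689
```

Request:
{"name": "servo_tool", "arguments": {
  "rows": [
    [0,0,0.05,0,0,0,0.68],
    [0,0,0,0,0,0,0.68],
    [0,0,0,0,0,0,0.68]
  ]
}}

```text
time_s: 7.4
tcp_pos: [530.8, 93.8, 3.6]
ee_rot: [-2.388, 2.041, -0.0]
force: [-1.0, -1.1, 4.9]
grip_width: 0.68
```

Run:
```python
from h import *
import pickle
m=camera_model("wrist"); s=read_state(); im=capture("wrist")[:,:,::-1]
pickle.dump((m,s),open("w5.pkl","wb"))
cv2.imwrite("pics/w5.png",im)
cv2.imwrite("pics/w5c.png",cv2.resize(im[220:350,140:470],None,fx=2.4,fy=2.4,interpolation=3))
print(s["tcp_pos"],s["force"])
im=capture("scene")[:,:,::-1];print(read_state()["force"])
cv2.imwrite("pics/s5c.png",cv2.resize(im[230:350,240:400],None,fx=5,fy=5,interpolation=3))
```

```text
[530.755689    93.77801088   3.61854024] [-0.95469936 -1.10093441  4.94770181]
[-0.2357607   0.31185403  4.87655206]
```

View pics/w5.png

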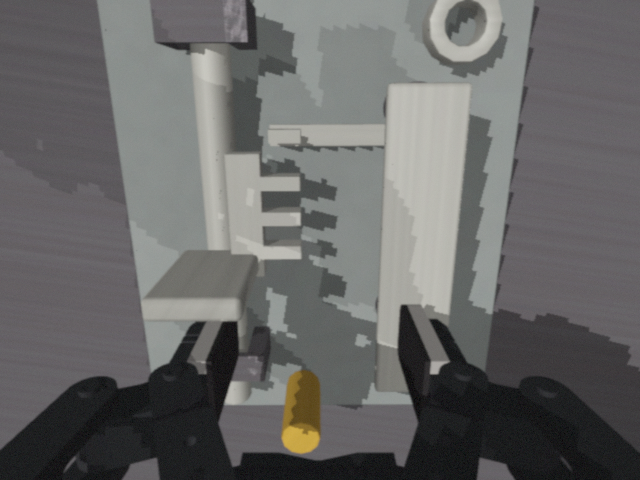

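View pics/s5c.png

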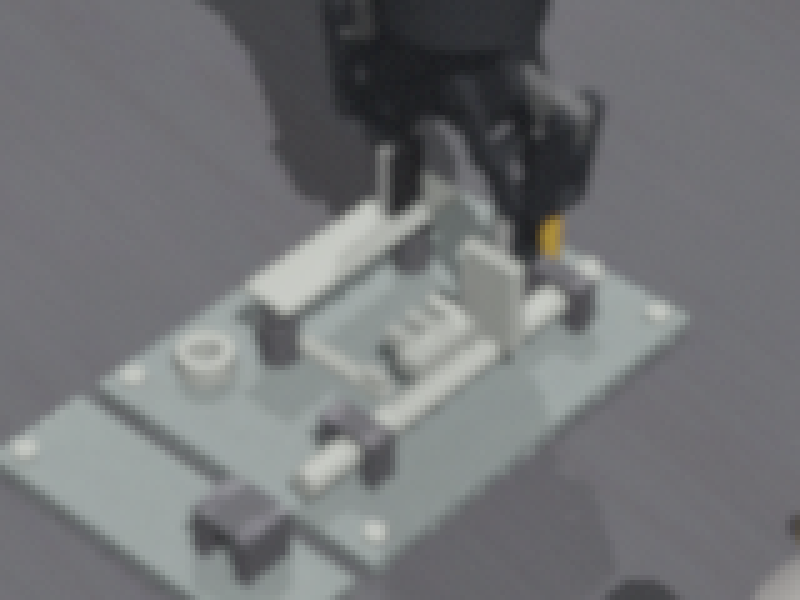

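Run:
```python
from h import *
import pickle
t=np.array([574.27,100.68]);th=np.radians(9.4);c,sn=np.cos(th),np.sin(th);Rm=np.array([[c,-sn],[sn,c]])
for n,uv in (("w2",[(369,86),(424.5,86)]),("w4",[(388,83),(471,83)]),("w5",[(388,83),(471,83)])):
    m,s=pickle.load(open(n+".pkl","rb"))
    g=cv2.cvtColor(cv2.imread(f"pics/{n}.png"),cv2.COLOR_BGR2GRAY)
    print(n,g[78:90,430 if n!="w2" else 395])
    for z in (56,52,50,48,46,44): 
        p=cast(m,uv,z); q=(p[:,:2]-t)@Rm; print(z,q.round(1).tolist(),"width",round(np.linalg.norm(p[0]-p[1]),1))
```

```text
w2 [159 160 160 160 161 158 158 177 186 194 198 199]
56 [[37.0, -22.7], [36.8, -46.9]] width 24.2
52 [[37.1, -23.2], [36.9, -47.9]] width 24.7
50 [[37.1, -23.4], [37.0, -48.3]] width 25.0
48 [[37.2, -23.6], [37.0, -48.8]] width 25.2
46 [[37.2, -23.8], [37.0, -49.3]] width 25.4
44 [[37.3, -24.1], [37.1, -49.7]] width 25.7
w4 [149 148 146 148 146 156 170 175 182 186 188 187]
56 [[37.3, -21.1], [37.1, -44.8]] width 23.8
52 [[37.4, -21.7], [37.2, -46.1]] width 24.5
50 [[37.4, -22.0], [37.2, -46.8]] width 24.8
48 [[37.5, -22.3], [37.3, -47.5]] width 25.2
46 [[37.6, -22.6], [37.4, -48.2]] width 25.6
44 [[37.6, -22.9], [37.4, -48.8]] width 25.9
w5 [148 149 148 146 144 154 168 175 182 185 187 187]
56 [[37.2, -20.6], [37.0, -43.9]] width 23.2
52 [[37.3, -21.2], [37.1, -45.2]] width 24.0
50 [[37.4, -21.5], [37.2, -45.9]] width 24.3
48 [[37.4, -21.8], [37.2, -46.5]] width 24.7
46 [[37.5, -22.2], [37.3, -47.2]] width 25.1
44 [[37.5, -22.5], [37.3, -47.9]] width 25.4
```

Request:
{"name": "servo_tool", "arguments": {
  "rows": [
    [0,-0.2,0,0,0,0,0.68],
    [0,-0.2,0,0,0,0,0.68],
    [0,-0.2,0,0,0,0,0.68],
    [0,-0.2,0,0,0,0,0.68],
    [0,0,0,0,0,0,0.68]
  ]
}}

```text
time_s: 8.0
tcp_pos: [542.8, 96.0, 2.8]
ee_rot: [2.385, -2.037, -0.007]
force: [-5.2, -0.7, 6.0]
grip_width: 0.683
```

Run:
```python
from h import *
import pickle
m=camera_model("wrist"); s=read_state(); im=capture("wrist")[:,:,::-1]
pickle.dump((m,s),open("w6.pkl","wb"))
cv2.imwrite("pics/w6.png",im)
print(s["tcp_pos"],s["force"],s["moment"])
```

```text
[542.76363954  95.96888601   2.79547796] [-5.20625191 -0.73622776  6.04227606] [-0.24876654  0.82466102 -0.02619454]
```

View pics/w6.png

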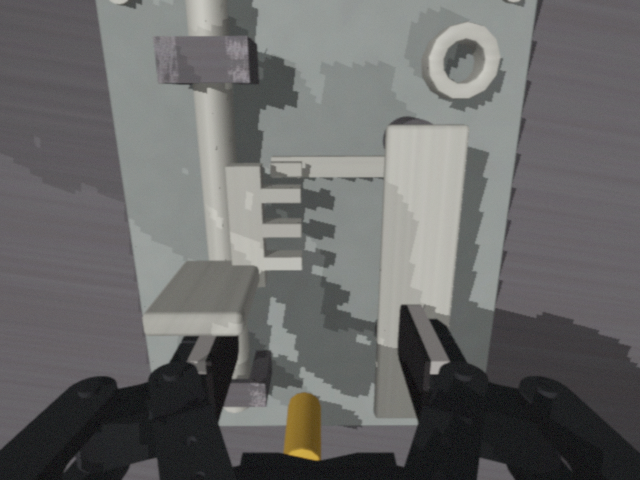

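Request:
{"name": "servo_tool", "arguments": {
  "rows": [
    [0,0,0,0,0,0,0.68],
    [0,0,0,0,0,0,0.68]
  ]
}}

```text
time_s: 8.25
tcp_pos: [542.8, 96.0, 2.8]
ee_rot: [2.385, -2.038, -0.007]
force: [-4.1, -1.0, 6.5]
grip_width: 0.684
```

Request:
{"name": "servo_tool", "arguments": {
  "rows": [
    [0,-0.2,0,0,0,0,0.68],
    [0,-0.2,0,0,0,0,0.68],
    [0,0,0,0,0,0,0.68]
  ]
}}

```text
time_s: 8.55
tcp_pos: [550.5, 97.2, 2.7]
ee_rot: [2.385, -2.037, -0.008]
force: [-4.9, -0.6, 6.2]
grip_width: 0.678
```

Run:
```python
from h import *
import pickle
m=camera_model("wrist"); s=read_state(); im=capture("wrist")[:,:,::-1]
pickle.dump((m,s),open("w7.pkl","wb"))
cv2.imwrite("pics/w7.png",im)
print(s["tcp_pos"],s["force"],s["moment"])
im=capture("scene")[:,:,::-1];print(read_state()["force"])
cv2.imwrite("pics/s7c.png",cv2.resize(im[230:350,240:400],None,fx=5,fy=5,interpolation=3))
```

```text
[550.51253539  97.23962258   2.7009895 ] [-4.93178077 -0.58529421  6.1995553 ] [-0.26145243  0.79938324 -0.03294701]
[-5.11988588 -1.07803212  5.20802738]
```

View pics/w7.png

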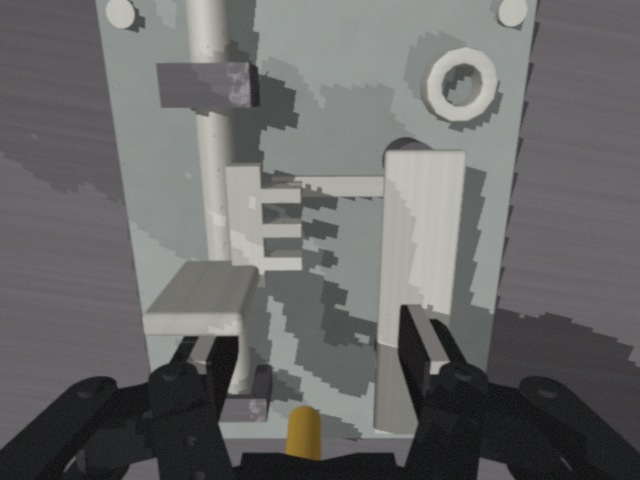

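View pics/s7c.png

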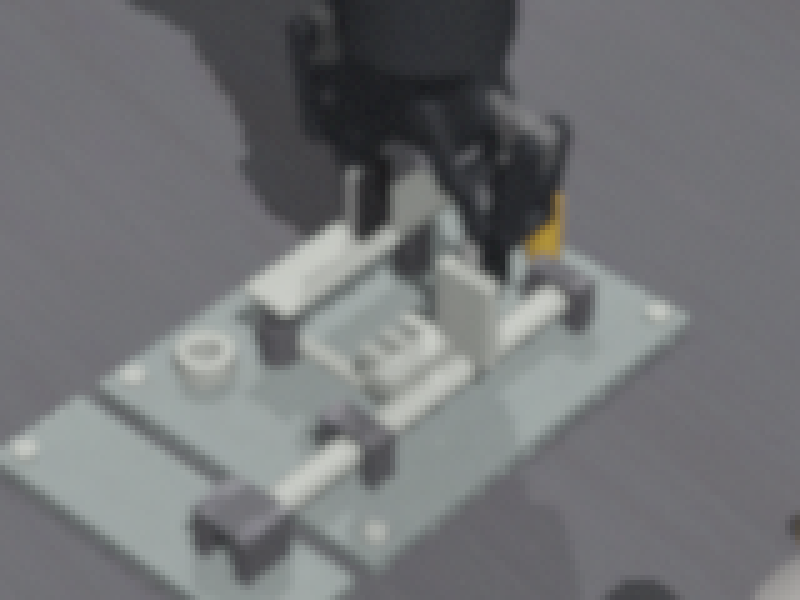

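```bash
cat > q.py <<'E'
from h import *
import pickle,sys
t=np.array([574.27,100.68]);th=np.radians(9.4);c,sn=np.cos(th),np.sin(th);Rm=np.array([[c,-sn],[sn,c]])
def q(n,uv):
    m,s=pickle.load(open(n+".pkl","rb")); p=cast(m,uv,70); g=(p[:,:2]-t)@Rm; return g.round(1).tolist(),"tcp",((s["tcp_pos"][:2]-t)@Rm).round(1)
E
python3 - <<'E'
from q import *
for n in ("w5","w6","w7"):
    g=cv2.cvtColor(cv2.imread(f"pics/{n}.png"),cv2.COLOR_BGR2GRAY)
    print(n,g[295:345,170])
print("w5",q("w5",[(170,298),(170,318.5)])); print("w6",q("w6",[(170,311),(170,333)])); print("w7",q("w7",[(170,311),(170,333)]))
E
```

```text
w5 [112 116 123 135 148 159 163 165 164 166 168 168 164 164 166 165 166 165
 167 166 163 164 162 160 148 141 143 149 152 152 152 150 152 151 149 149
 149 149 149 151 149 150 150 152 148 150 150 151 151 151]
w6 [116 114 110 115 113 114 111 112 115 111 113 115 113 115 113 114 117 128
 142 152 161 166 167 166 169 167 167 167 167 166 166 165 166 165 166 165
 165 163 156 143 137 148 153 153 153 153 153 154 153 154]
w7 [114 117 115 112 113 114 112 114 114 113 115 117 117 115 114 115 116 129
 141 152 163 166 167 168 169 170 169 169 168 167 166 165 165 166 168 167
 167 163 159 147 140 148 153 154 154 153 154 154 154 152]
w5 ([[-21.8, 42.6], [-28.5, 43.4]], 'tcp', array([-44.1,   0.3]))
w6 ([[-12.9, 42.9], [-20.2, 43.7]], 'tcp', array([-31.9,   0.5]))
w7 ([[-5.0, 42.8], [-12.3, 43.7]], 'tcp', array([-24. ,   0.5]))
```

Request:
{"name": "servo_tool", "arguments": {
  "rows": [
    [0,-0.2,0,0,0,0,0.68],
    [0,-0.2,0,0,0,0,0.68],
    [0,-0.2,0,0,0,0,0.68],
    [0,-0.2,0,0,0,0,0.68],
    [0,0,0,0,0,0,0.68]
  ]
}}

```text
time_s: 9.15
tcp_pos: [566.3, 99.8, 2.7]
ee_rot: [2.385, -2.037, -0.008]
force: [-6.4, -1.0, 6.5]
grip_width: 0.683
```

Request:
{"name": "servo_tool", "arguments": {
  "rows": [
    [0,-0.2,0,0,0,0,0.68],
    [0,-0.2,0,0,0,0,0.68],
    [0,-0.2,0,0,0,0,0.68],
    [0,0,0,0,0,0,0.68]
  ]
}}

```text
time_s: 9.55
tcp_pos: [578.2, 101.7, 2.6]
ee_rot: [2.385, -2.037, -0.008]
force: [-5.7, 0.1, 6.5]
grip_width: 0.679
```

Run:
```python
from q import *
m=camera_model("wrist"); s=read_state(); im=capture("wrist")[:,:,::-1]
pickle.dump((m,s),open("w8.pkl","wb"))
cv2.imwrite("pics/w8.png",im)
print(s["tcp_pos"],s["force"],s["moment"])
g=cv2.cvtColor(im,cv2.COLOR_BGR2GRAY);print(g[295:345,170])
print("w8",q("w8",[(170,311),(170,333)]))
```

```text
[578.19395792 101.73895505   2.64898555] [-5.72910188  0.14090676  6.50915444] [-0.26489662  0.89655927 -0.07336942]
[116 118 117 115 112 115 116 115 115 114 116 117 114 116 115 114 118 127
 141 153 162 166 167 169 170 170 170 168 166 170 167 167 166 167 167 168
 168 167 160 149 143 151 157 156 155 155 156 155 155 156]
w8 ([[23.1, 42.7], [15.8, 43.6]], 'tcp', array([4. , 0.4]))
```

View pics/w8.png

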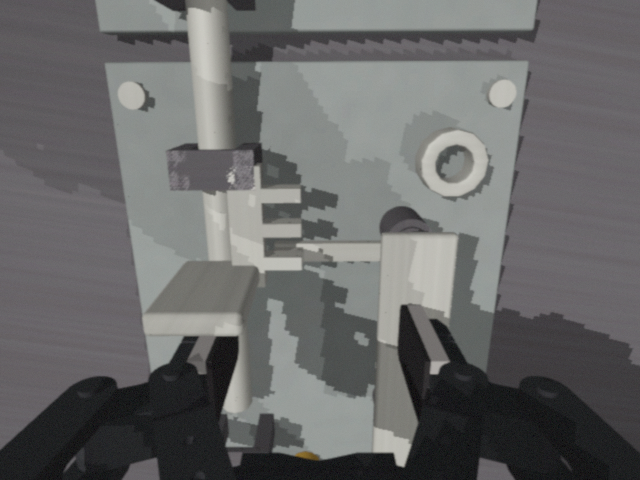

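Request:
{"name": "servo_tool", "arguments": {
  "rows": [
    [0,-0.15,0,0,0,0,0.68],
    [0,0,0,0,0,0,0.68]
  ]
}}

```text
time_s: 9.8
tcp_pos: [580.9, 102.2, 2.7]
ee_rot: [2.385, -2.037, -0.008]
force: [-5.5, -1.4, 6.3]
grip_width: 0.676
```

Request:
{"name": "servo_tool", "arguments": {
  "rows": [
    [0,-0.1,0,0,0,0,0.68],
    [0,0,0,0,0,0,0.68]
  ]
}}

```text
time_s: 10.0
tcp_pos: [582.6, 102.5, 2.6]
ee_rot: [2.384, -2.037, -0.009]
force: [-6.7, -0.5, 5.4]
grip_width: 0.686
```

Request:
{"name": "servo_tool", "arguments": {
  "rows": [
    [0,-0.1,0,0,0,0,0.68],
    [0,0,0,0,0,0,0.68]
  ]
}}

```text
time_s: 10.2
tcp_pos: [583.7, 102.7, 2.6]
ee_rot: [2.384, -2.036, -0.01]
force: [-8.0, -0.8, 8.2]
grip_width: 0.678
```

Request:
{"name": "servo_tool", "arguments": {
  "rows": [
    [0,-0.1,0,0,0,0,0.68],
    [0,0,0,0,0,0,0.68]
  ]
}}

```text
time_s: 10.4
tcp_pos: [583.5, 102.6, 2.6]
ee_rot: [2.382, -2.033, -0.014]
force: [-11.7, -1.3, 11.1]
grip_width: 0.68
```

Run:
```python
from q import *
m=camera_model("wrist"); s=read_state(); im=capture("wrist")[:,:,::-1]
pickle.dump((m,s),open("w9.pkl","wb"))
cv2.imwrite("pics/w9.png",im)
print(s["tcp_pos"],s["force"],s["moment"])
g=cv2.cvtColor(im,cv2.COLOR_BGR2GRAY);print(g[295:345,170])
print("w9",q("w9",[(170,311),(170,333)]))
```

```text
[583.53348531 102.63830866   2.56268983] [-11.71777068  -1.33275557  11.11938201] [-0.24003733  1.71429057  0.21473695]
[116 117 115 117 115 114 115 115 113 113 114 117 115 115 116 114 117 120
 129 142 155 165 168 169 169 170 170 169 169 169 169 167 167 167 167 167
 167 167 167 159 146 144 152 157 155 156 155 156 156 155]
w9 ([[29.0, 42.7], [21.7, 43.5]], 'tcp', array([9.5, 0.4]))
```

Request:
{"name": "servo_tool", "arguments": {
  "rows": [
    [0,0.2,0,0,0,0,0.68],
    [0,0.2,0,0,0,0,0.68],
    [0,0,0,0,0,0,0.68]
  ]
}}

```text
time_s: 10.75
tcp_pos: [583.9, 102.6, 4.1]
ee_rot: [-2.387, 2.039, -0.002]
force: [0.9, 1.1, 5.2]
grip_width: 0.675
```

Request:
{"name": "servo_tool", "arguments": {
  "rows": [
    [0,0,-0.2,0,0,0,0.68],
    [0,0,-0.2,0,0,0,0.68],
    [0,0,-0.2,0,0,0,0.68],
    [0,0,-0.3,0,0,0,0.68],
    [0,0,-0.5,0,0,0,0.68],
    [0,0,-1,0,0,0,0.68],
    [0,0,-1,0,0,0,0.68],
    [0,0,-1,0,0,0,0.68],
    [0,0,0,0,0,0,0.68],
    [0,0,0,0,0,0,0.68]
  ]
}}

```text
time_s: 11.75
tcp_pos: [582.8, 102.0, 91.7]
ee_rot: [-2.388, 2.041, -0.001]
force: [0.2, -0.3, 0.1]
grip_width: 0.68
```

Run:
```python
from q import *
m=camera_model("wrist"); s=read_state(); im=capture("wrist")[:,:,::-1]
pickle.dump((m,s),open("w10.pkl","wb"))
cv2.imwrite("pics/w10.png",im)
print(s["tcp_pos"],s["force"],s["moment"])
im=capture("scene")[:,:,::-1]
cv2.imwrite("pics/s10c.png",cv2.resize(im[230:350,240:400],None,fx=5,fy=5,interpolation=3))
```

```text
[582.83976226 101.97730688  91.71040759] [ 0.19241296 -0.34491854  0.10734393] [-0.01246024  0.01432852  0.01975858]
```

View pics/w10.png

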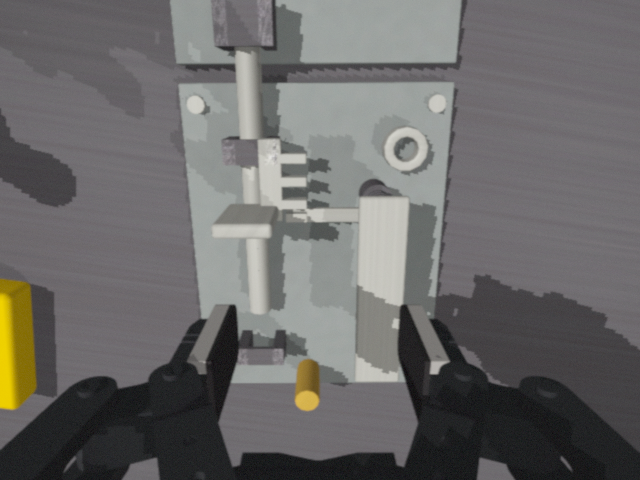

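View pics/s10c.png

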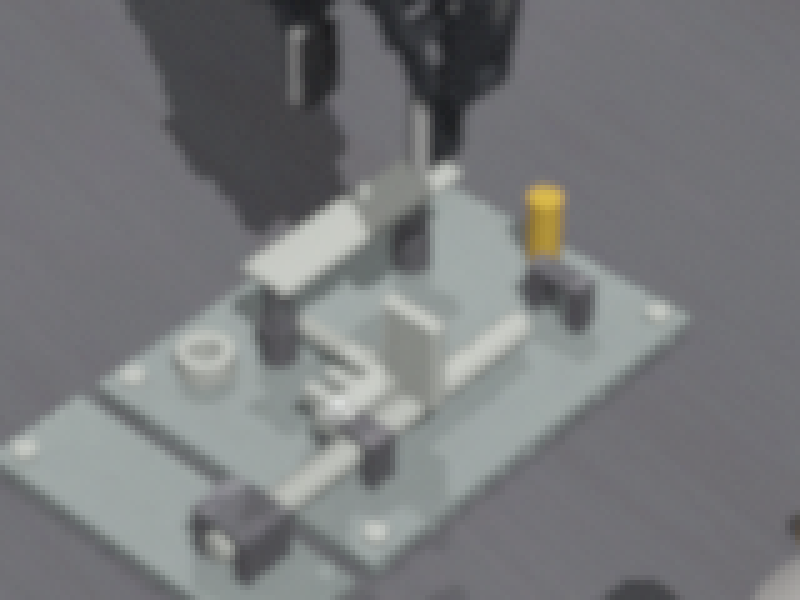

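Request:
{"name": "servo_tool", "arguments": {
  "rows": [
    [0,0,-1,0,0,0,0.68],
    [0,0,-1,0,0,0,0.68],
    [0,0,-1,0,0,0,0.68],
    [0,0,-1,0,0,0,0.68],
    [0,0,-1,0,0,0,0.68],
    [0,0,-1,0,0,0,0.68],
    [0,0,0,0,0,0,0.68],
    [0,0,0,0,0,0,0.68],
    [0,0,0,0,0,0,0.68]
  ]
}}

```text
time_s: 12.75
tcp_pos: [581.7, 101.9, 209.4]
ee_rot: [2.387, -2.039, -0.004]
force: [0.2, 0.3, -0.4]
grip_width: 0.679
```

Run:
```python
from q import *
m=camera_model("wrist"); s=read_state(); im=capture("wrist")[:,:,::-1]
pickle.dump((m,s),open("w11.pkl","wb"))
cv2.imwrite("pics/w11.png",im)
cv2.imwrite("pics/w11c.png",cv2.resize(im[80:300,200:420],None,fx=2.7,fy=2.7,interpolation=3))
print(s["tcp_pos"],s["force"])
im=capture("scene")[:,:,::-1]; cv2.imwrite("pics/s11.png",im)
a=cv2.imread("pics/scene0.png")
cv2.imwrite("pics/s11c.png",np.vstack([cv2.resize(x[250:340,235:395],None,fx=3.3,fy=3.3,interpolation=3) for x in (a,im)]))
```

```text
[581.7495507  101.91506651 209.40414475] [ 0.20376494  0.34573888 -0.38418271]
```

View pics/w11c.png

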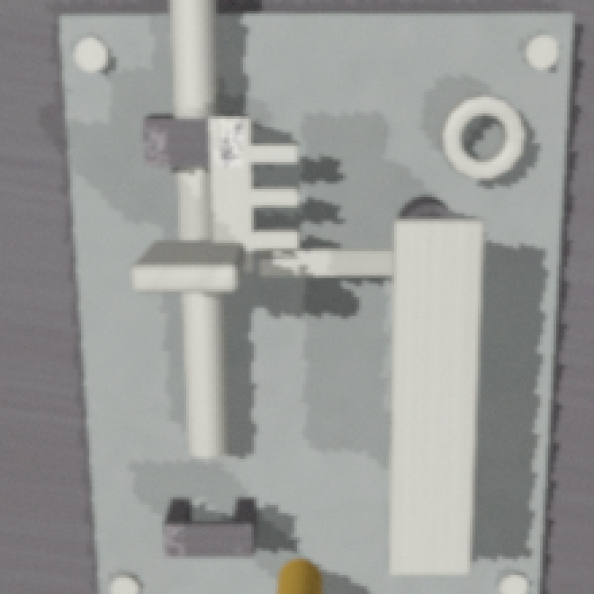

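View pics/s11c.png

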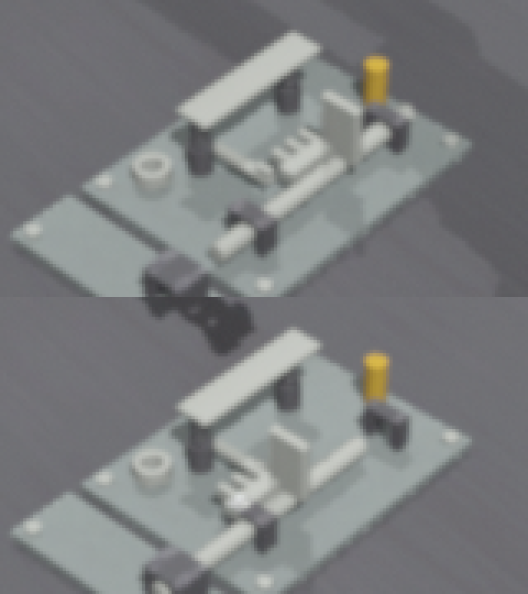

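Run:
```python
from q import *
f=lambda L:(np.array(L)+.5)/2.7+np.array([200,80])-.5
print("tab -x edge", q("w11",f([(135,291),(238,291)])))
m,s=pickle.load(open("w11.pkl","rb"))
p=cast(m,f([(392,219),(484,219),(470,575),(391,575)]),56);print(((p[:,:2]-t)@Rm).round(1).tolist())
print(job_done())
```

```text
tab -x edge ([[20.6, 50.8], [20.4, 22.0]], 'tcp', array([ 7.6, -0. ]))
[[38.0, -21.5], [37.8, -47.8], [-73.9, -47.4], [-73.7, -22.5]]
the job is handed in; nothing more can be done
None
```

The bolt is fully home in its keeper and the catch has sprung all the way up behind the last rib. I handed the job in soon after 12.75 s on the robot clock, well under the 51 s limit.

I pressed the catch bar down about 11 mm with one fingertip. Keeping it down, I pushed the tab with the other fingertip until the bolt stopped moving and the push rose to about 12 N. Then I backed off, lifted straight up and moved clear.

**Last checks**
- **Bolt:** the tab face measures at gate x of about +20.5 mm, against +20 mm for fully home.
- **Catch:** the bar measures 38 to -74 mm along x and looks the same as at the start in the scene view. The tooth sits behind the last rib.
- **Loose things:** the nut and stub show no visible shift. I did not compare the bottle, tin, brush, sponge, drill and ornament with the start, but the arm did not go near them at table height.
- **Robot:** the force reading is about zero, and the gripper is about 200 mm above the bench.

**Disagreements**
- **Fingertips:** two camera views put them about 41 mm behind the stated TCP at this opening, which is more than the description implies. I used the measured height, and the force on contact agreed with it.
- **Spring force:** it read about 5 N near the bottom before the push, below the stated 7 N. The bar's height was judged from the fingertip and the images, not from the force.

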